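# Put a gel cassette on the viewing lamp

### The arm

A 6-joint arm with a two-finger parallel gripper is mounted at the origin on the work surface. World frame = base frame: x ahead of the robot, y to its left, z up, the work surface at z = 0. Lengths are in m, angles in rad, forces in N, time in s.
With the tool pointing down it reaches from about 0.225 to 0.725 m from the base axis. Payload 3.1 kg.
Tool frame: the origin (TCP) lies at the very end of the fingers, on their centre line; the grasp point (between the pads) lies 19 mm behind it; z points along the fingers, y is the line along which they close (so a half turn about z gives the same grasp; the last joint's range is limited). The gripper opens to 85 mm and grips with 20 to 120 N. Pads are 22 mm wide; open, the fingers measure 114 mm over their backs; the gripper's body (76 mm by 85 mm) begins 54 mm behind the grasp point. The pads swing forward as they close: fully open they stand 13 mm farther back than shut.
Start: joints at [-1.465, 0.048, 0.099, 1.622, 0, 1.443], TCP at [0.122, -0.511, 0.231] pointing down, gripper open.
Joint ranges: [-2.91, 2.91], [-0.99, 1.94], [-1.21, 1.42], [-2.12, 2.29], [-1.49, 1.47], [-3.14, 3.14]. Speed limits (rad/s): [2.79, 2.79, 3.14, 3.14, 3.14, 3.14].

### API

Orientations are given as a unit quaternion [w, x, y, z].
In Python, from station import sensors, imaging, ctrl gives the robot as it stands.
- The arm moves only by the tool play_rows, never from a script. Its argument "moves" is a list of rows, each an object of numbers: "x", "y", "z": the shift along the world's x, y, z in cm; "roll": the turn about the world's z in rad. In form: [{"x": .., "y": .., "z": .., "roll": ..}, ...]. A call has 1 to 20 rows; each row is the pose to reach, as a shift and turn from the pose commanded when the call began; what a row does not reach only later rows make up. A row lasts 1/8 s, in which the tool goes at most 62.5 mm and 10.7 degrees, less where a joint would pass 70% of its speed; a pose out of reach is approached as far as the arm can. A call with a gripper value outside its range is refused whole. "hand" is the opening, from -1 (shut) to 1 (fully open), set as the call begins (left out, the last holds). The fingers move at their own pace and stop on an object; the grip force is fixed at half the most. Time passes only in rows, so rows that repeat a pose let the fingers close. It gives the time, the measured TCP pose, the force, the opening and the grip force at its end, in the units of the state.
- sensors.read_state(): the state, without advancing time (a new reading comes with each control period).
- imaging.grab_frame(name): name is "scene" or "side" or "wrist"; returns the picture (480x640x3 uint8, red, green, blue); there is no depth.
- imaging.get_calibration(name): a dict with "K" (3x3 intrinsics, pixels), "k1" (the pictures are not rectified: a ray, as slopes to the right and down, at radius r is drawn at 1 + k1 r^2 times it, then the intrinsics apply), "R" (3x3) and "t" (3): a world point X has camera coordinates R X + t; the wrist camera has in their place "T_tool_cam" (4x4, takes a point from camera to tool coordinates, whose origin is the TCP and whose axes are the flange's). Camera axes: x right, y down, z forward; pixel columns grow to the right and rows downward; lengths in m; the calibration is good to about 2 mm. A picture is of the moment at which its call begins: read the wrist's pose just before it. get_calibration takes no time and is no camera call.
- ctrl.sign_off(): hands the job in; it is judged then, once.
The state is a dict: "t": time; "joints": joint angles; "joint_velocities": joint speeds; "effort": joint torques, N m; "eef_pos": TCP position; "tcp_rot": TCP orientation; "contact_force": force on the tool from outside, world axes, zero at the start; "ft_torque": the same for the moment, N m; "opening": finger opening in m; "grasp_force": force on a finger pad.
Only numpy, scipy, OpenCV 4.12 (cv2) and the standard library are available. Lean on these libraries where they do the work, as an engineer would, in place of code of your own. Each camera call takes 0.05 s, during which the arm holds its last target. There are 200 camera calls.

### The job

Lift the clear lid off the purple box and lay it flat, right way up, on the bench, then slide the orange-edged gel cassette straight up out of its slot and set it down gently, top edge up, on the ledge of the viewing lamp, centred and leaning flat against the lit panel. Then put the lid back on the box so that it is properly seated, and last of all push the red lever right over to switch the lamp on. Leave the blue cassettes in their slots and do not disturb the other things on the bench.

Things in the scene. Friction and masses are not known exactly. Their poses are not given: they have to be found in the camera images.
- box: Purple open-topped slotted box, fixed; 218 long (x), 116 wide (y), 120 mm high, walls and floor 5 mm. Origin: centre of underside, z up. Three slots at x = -60, 0, +60 mm hold upright cassettes, faces across x, side edges in 11 mm wide rib grooves with 3 mm end play. Free space: 52 mm between cassettes, 40 mm to the end walls, so open fingers only about 40 mm there.
- box_mouth (a point): Centre of the box's mouth, at rim height, 120 mm above the bench; axes as the box. The cassettes' top edges are 5 mm below it. The lid is seated when its handle's centre is 34 mm straight above this point, lid x parallel to box x (either way round).
- lid_handle (a point): Centre of the white bar handle of the clear lid; z up, x along the bar. Bar 90 (x) x 14 (y) x 14 mm on end posts, its centre 29 mm above the lid's top face, over the lid's centre. Lid plate 226 (x) x 124 (y) x 5 mm; four corner blocks 10 mm high under it enter the box mouth with 4 mm play. Lid standing on the bench: this point is 44 mm high. About 0.2 kg.
- rest: Rest of the viewing lamp: fixed lit panel with ledge, facing away from the robot, tilted 0.30 rad so its top leans to the robot. Frame tilted too: origin mid-way along the corner of panel and ledge, 45 mm above the bench; z up the panel, x out of its face, y along the ledge. Panel 130 wide, 10 thick, up to z = 60 mm. Ledge 18 mm deep (x), then a lip 6 mm thick, 12 mm high.
- rest_seat (a point): Where the cassette's centre is when it leans properly: x = 4, y = 0, z = 55 mm in the rest's frame, cassette axes parallel to the rest's (either face out). Its top 50 mm then stand free above the panel. The lamp's black base under the rest is 130 x 155 mm, 12 mm high, reaching 75 mm to the rest's +y side; the switch housing reaches 130 mm to its -y side. The bench between box and lamp is free.
- switch_tip (a point): Centre of the red ball (26 mm) on the lamp's lever, 80 mm from its pivot. Pivot: 22 mm above the bench, 105 mm along the rest's -y from the rest's origin, axis along the rest's y. It swings, with light friction and no spring, from leaning 0.5 rad to the robot side (off) to 0.5 rad to the far side (on), along the horizontal direction the panel faces, and stays where left.
- cassette_center (a point): Centre of the orange-edged gel cassette, a rigid glass plate with orange side and top edges: 8 mm thick (x), 100 mm wide (y), 110 mm high (z, up). Starts in any one of the three slots, its centre 60 mm above the box's underside. About 0.22 kg.
- spare_a_center (a point): Centre of a blue-edged cassette of the same size, in another slot; leave it there.
- spare_b_center (a point): Centre of the other blue-edged cassette of the same size, in the remaining slot; leave it there.
- switch (a joint): Angle of the lever: 0 = off, leaning to the robot side; 1.0 = fully on, leaning to the far side.
- tip_box: Bystander: closed purple and white pipette-tip box, 120 x 85 x 85 mm high, loose; origin under its centre.
- bottle: Bystander: amber bottle, 64 mm across, 150 mm high, loose; origin under its centre.
- dishes: Bystander: stack of culture dishes, 90 mm across, 59 mm high, loose; origin under its centre.
There are look-alikes about, which are no part of the job. Leave any green look-alike of the part that bears rest alone. Leave any yellow look-alike of the box alone.

How it is judged:
On the way, in this order (a step that is already met when the one before it is completed fails the run):
1. the lid lies flat and let go on the bench, right way up, clear of the box (height (world z) of lid_handle between 0.038 and 0.05 m and angle between lid_handle's own z axis and vertical below 0.06 rad and contact force between the fingers and lid below 0.2 N and linear speed of lid below 0.03 m/s), for 0.2 s.
2. the orange cassette is drawn up, upright, until its lower edge is above the rim over the box (z of cassette_center in the frame of box above 0.176 m and angle between cassette_center's own z axis and vertical below 0.5 rad and x of cassette_center in the frame of box between -0.13 and 0.13 m and y of cassette_center in the frame of box between -0.09 and 0.09 m), for 0.05 s.
3. the orange cassette stands on the ledge, centred, leaning flat on the panel, let go, while the lid still lies on the bench and the lamp is off (x of cassette_center in the frame of rest between -0.002 and 0.011 m and y of cassette_center in the frame of rest between -0.025 and 0.025 m and z of cassette_center in the frame of rest between 0.048 and 0.062 m and angle between the x axis of cassette_center and the x axis of rest, either way round below 0.1 rad and angle between the y axis of cassette_center and the y axis of rest, either way round below 0.12 rad and contact force between the fingers and cassette below 0.2 N and linear speed of cassette below 0.03 m/s and height (world z) of lid_handle below 0.06 m and value of joint switch below 0.5 rad), for 0.2 s.
4. the lid is seated on the box again and let go, the lamp still off (x of lid_handle in the frame of box between -0.01 and 0.01 m and y of lid_handle in the frame of box between -0.01 and 0.01 m and z of lid_handle in the frame of box between 0.149 and 0.158 m and angle between lid_handle's own z axis and vertical below 0.05 rad and angle between the x axis of lid_handle and the x axis of box, either way round below 0.12 rad and contact force between the fingers and lid below 0.2 N and linear speed of lid below 0.03 m/s and value of joint switch below 0.5 rad), for 0.2 s.
5. the lever is pushed over to on (value of joint switch above 0.85 rad), for 0.1 s.
At the end, for the whole second after the job is handed in: Orange cassette upright on the ledge, released, at rest, flat on the panel (0.10 rad, 7 mm) and within 25 mm of its middle; lid seated on the box (10 mm, 0.12 rad), level, released; lever past 0.85 of 1.0 rad; blue cassettes upright in their slots within 12 mm of their starts (x of cassette_center in the frame of rest between -0.002 and 0.011 m and y of cassette_center in the frame of rest between -0.025 and 0.025 m and z of cassette_center in the frame of rest between 0.048 and 0.062 m and angle between the x axis of cassette_center and the x axis of rest, either way round below 0.1 rad and angle between the y axis of cassette_center and the y axis of rest, either way round below 0.12 rad and contact force between the fingers and cassette below 0.2 N and linear speed of each of cassette, lid below 0.03 m/s and x of lid_handle in the frame of box between -0.01 and 0.01 m and y of lid_handle in the frame of box between -0.01 and 0.01 m and z of lid_handle in the frame of box between 0.149 and 0.158 m and angle between lid_handle's own z axis and vertical below 0.05 rad and angle between the x axis of lid_handle and the x axis of box, either way round below 0.12 rad and contact force between the fingers and lid below 0.2 N and value of joint switch above 0.85 rad and angle between cassette_center's own z axis and vertical below 0.6 rad and angular speed of cassette below 0.2 rad/s and distance of each of spare_a_center, spare_b_center from where it was at the start of the episode below 0.012 m and angle between each of spare_a_center, spare_b_center's own z axis and vertical below 0.1 rad); the robot touches nothing.
It fails at once if a blue cassette was pulled up or out of its slot (distance of any of spare_a_center, spare_b_center from where it was at the start of the episode above 0.03 m).
It fails at once if a bystander was pushed more than 30 mm or knocked over (distance of any of tip_box, bottle, dishes from where it was at the start of the episode above 0.03 m or angle between any of tip_box, bottle, dishes's own z axis and vertical above 0.3 rad).
It fails at once if the cassette was dropped or slammed onto the lamp (faster than 0.35 m/s within 12 mm of its place, or over 80 N) ((distance between cassette_center and rest_seat below 0.012 m and linear speed of cassette above 0.35 m/s) or contact force between cassette and rest above 80 N).
It also fails if it takes over 72 s, if anything falls off the work surface, if the arm or the gripper's body presses on something with over 40 N, if the wrist force passes 120 N, or if a joint passes its speed limit or range.

## Working session

There is one attempt and no reset: what is moved stays moved. The work goes in short steps, Python scripts to look and compute and a tool call to move; the robot and the scene stay as the last step left them, time stands still between calls to the robot, and variables do not carry over. Pictures are saved under pics/ and viewed, at most 10 in all, crops included, and the job is handed in when it is done.

Besides the shell and the picture viewer there is one more tool, called after "Emit:" as a command line: name --argument value ..., lists and objects as JSON in quotes. play_rows: Moves the arm, as the interface text tells. Its arguments: {"type":"object","properties":{"moves":{"type":"array","items":{"type":"object","properties":{"x":{"type":"number"},"y":{"type":"number"},"z":{"type":"number"},"roll":{"type":"number"}}}},"hand":{"type":"number"}},"required":["moves"]}

```bash
mkdir -p pics
python3 - <<'E'
from station import sensors, imaging, ctrl
import cv2,numpy as np
for n in ["scene","side"]:
    im=imaging.grab_frame(n); cv2.imwrite(f"pics/{n}0.png",im[:,:,::-1])
    c=imaging.get_calibration(n); print(n,{k:np.round(v,3).tolist() for k,v in c.items()})
print({k:np.round(v,3).tolist() for k,v in imaging.get_calibration("wrist").items()})
print(sensors.read_state())
E
```

```text
scene {'K': [[470.122, 0.0, 320.591], [0.0, 470.122, 239.831], [0.0, 0.0, 1.0]], 'k1': -0.062, 'R': [[-0.096, 0.995, -0.001], [0.807, 0.078, -0.586], [-0.583, -0.057, -0.811]], 't': [0.068, -0.32, 1.509]}
side {'K': [[502.028, 0.0, 319.132], [0.0, 502.028, 242.874], [0.0, 0.0, 1.0]], 'k1': 0.021, 'R': [[0.986, -0.168, 0.017], [-0.12, -0.768, -0.629], [0.119, 0.617, -0.778]], 't': [-0.501, 0.129, 1.05]}
{'K': [[395.872, 0.0, 319.02], [0.0, 395.872, 235.426], [0.0, 0.0, 1.0]], 'k1': -0.02, 'T_tool_cam': [[-0.001, -0.964, -0.267, 0.068], [1.0, -0.001, -0.0, 0.001], [-0.0, -0.267, 0.964, -0.142], [0.0, 0.0, 0.0, 1.0]]}
{'t': 0.1, 'joints': array([-1.46479474e+00,  4.86557301e-02,  9.77089712e-02,  1.62198223e+00,
        2.65883397e-05,  1.44301992e+00]), 'joint_velocities': array([-0.00099117, -0.00128875,  0.00384197,  0.00010826, -0.00093582,
       -0.00037506]), 'effort': array([ 3.64619948e-03, -3.39852726e+01,  3.20934963e+01,  1.58399111e-02,
        1.54443264e-04,  4.05788427e-06]), 'eef_pos': array([ 0.1215669 , -0.51015639,  0.23022227]), 'tcp_rot': array([-1.06612103e-03,  9.93175693e-01,  1.16622921e-01,  2.49027049e-05]), 'contact_force': array([ 0.0511572 , -0.48044639,  0.90603941]), 'ft_torque': array([ 0.01419766,  0.02486388, -0.03312957]), 'grasp_force': 0.0, 'opening': 0.0856655588382711}
```

View pics/scene0.png

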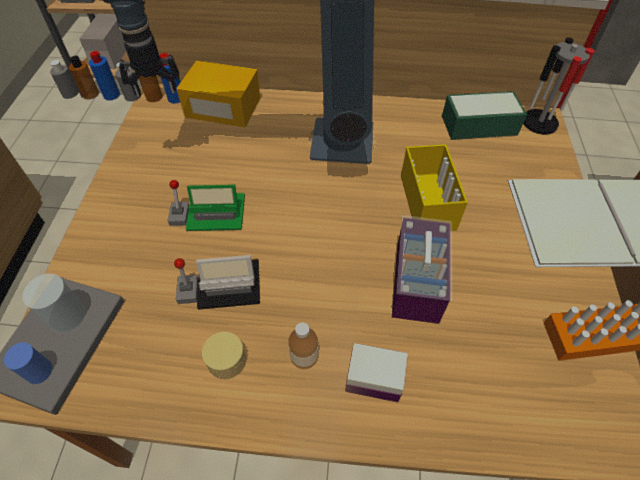

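View pics/side0.png

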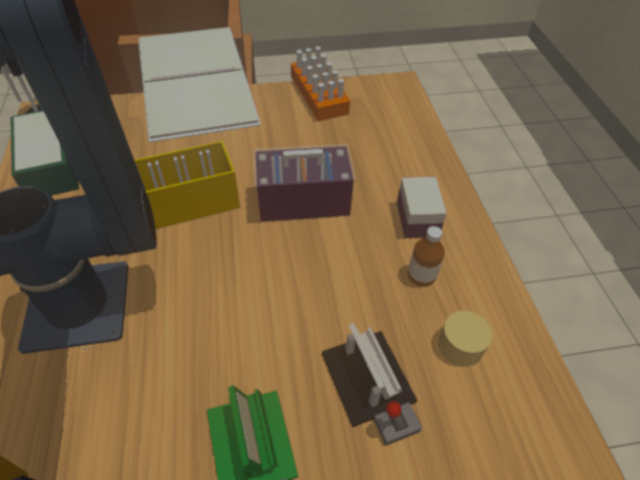

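Scene view: the purple lidded box is at (423,270), with the yellow look-alike at (433,187). The black lamp is at (228,280), its red ball at (180,264), with the green look-alike at (215,207). I'm taking the purple box and the black lamp, since the task names the yellow and green ones as look-alikes. Next I'll view an enlarged crop to confirm.

```bash
cat > h.py <<'E'
import cv2,numpy as np
from scipy.spatial.transform import Rotation as Rn
from station import sensors, imaging
def cam(n,st=None):
    c=imaging.get_calibration(n); K=np.array(c["K"]); d=np.array([c["k1"],0,0,0.])
    if n=="wrist":
        st=st or sensors.read_state(); q=st["tcp_rot"]; T=np.array(c["T_tool_cam"])
        Rt=Rn.from_quat([q[1],q[2],q[3],q[0]]).as_matrix()
        Rwc=Rt@T[:3,:3]; p=Rt@T[:3,3]+st["eef_pos"]
        return K,d,Rwc.T,p
    R=np.array(c["R"]); return K,d,R,-R.T@np.array(c["t"])
def ray(C,uv):
    K,d,R,p=C; s=cv2.undistortPoints(np.array(uv,float).reshape(-1,1,2),K,d).reshape(-1,2)
    return np.c_[s,np.ones(len(s))]@R
def onz(C,uv,z):
    r=ray(C,uv); p=C[3]; return p+r*((z-p[2])/r[:,2])[:,None]
def proj(C,X):
    K,d,R,p=C; return cv2.projectPoints(np.array(X,float).reshape(-1,1,3),cv2.Rodrigues(R)[0],-R@p,K,d)[0].reshape(-1,2)
def tri(C1,u1,C2,u2):
    a,b=ray(C1,[u1])[0],ray(C2,[u2])[0]
    s=np.linalg.lstsq(np.c_[a,-b],C2[3]-C1[3],rcond=None)[0]
    A=C1[3]+a*s[0];B=C2[3]+b*s[1]; return (A+B)/2,np.linalg.norm(A-B)
E
python3 - <<'E'
import cv2,numpy as np
a=cv2.imread("pics/scene0.png");b=cv2.imread("pics/side0.png")
def cr(i,x,y): return cv2.resize(i[y:y+100,x:x+133],(400,300),interpolation=cv2.INTER_CUBIC)
cv2.imwrite("pics/c1.png",np.vstack([np.hstack([cr(a,360,217),cr(b,237,135)]),np.hstack([cr(a,155,225),cr(b,310,320)])]))
E
```

```text
(no output)
```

View pics/c1.png

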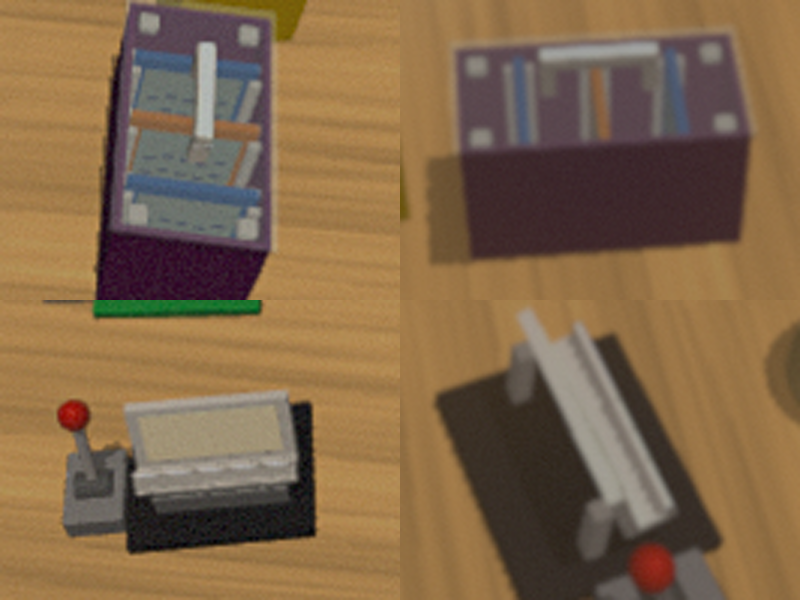

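The crop confirms the purple box, with the orange cassette in the middle slot (orange top edge at scene (425,258)). The black lamp has its face towards +x and the ball at scene (179,263) and side (394,409). Next I'll turn these into positions.

Run:
```python
from h import *
np.set_printoptions(precision=4,suppress=True)
S=cam("scene");D=cam("side")
sl=[(404.3,218.3),(451.3,222),(450.7,299),(396.7,293)]
dl=[(388+0,150.5),]
P=onz(S,sl,.125);print("scene lid",P,P.mean(0),np.linalg.norm(np.roll(P,-1,0)-P,axis=1))
dl=[(237+(c[0]-400)/3,135+c[1]/3) for c in [(455,45),(734,34),(750,132),(463,150)]]
Q=onz(D,dl,.125);print("side lid",Q,Q.mean(0),np.linalg.norm(np.roll(Q,-1,0)-Q,axis=1))
H=onz(S,[(429,231),(428.3,263)],.161);print("handle sc",H)
H=onz(D,[(237+140/3,135+50/3),(237+258/3,135+48/3)],.158);print("handle sd",H)
def red(n):
    im=cv2.imread(f"pics/{n}0.png");hsv=cv2.cvtColor(im,cv2.COLOR_BGR2HSV)
    m=((hsv[...,0]<6)|(hsv[...,0]>174))&(hsv[...,1]>170)&(hsv[...,2]>90)
    nn,l,st,ce=cv2.connectedComponentsWithStats(m.astype(np.uint8)); return [(c.round(1).tolist(),s[4]) for c,s in zip(ce[1:],st[1:]) if s[4]>25]
print(red("scene"),red("side"))
print("ball",tri(S,(179.5,263.5),D,(394,409)))
B=onz(S,[(259.3,259),(260,303.3),(197.7,308.7)],.012);print("base sc",B,np.linalg.norm(np.diff(B,axis=0),axis=1))
B=onz(D,[(380.7,331.7),(416.7,401),(322.3,353.3)],.012);print("base sd",B,np.linalg.norm(np.diff(B,axis=0),axis=1))
# panel top edge corners, z ~ .045+.06cos.3=.102
print("panel top",onz(S,[(196.3,260),(251.7,255.7)],.1025))
for n,z,k in [("bottle",.0,0)]: print()
```

```text
scene lid [[0.4035 0.1793 0.125 ]
 [0.4039 0.2953 0.125 ]
 [0.6214 0.2799 0.125 ]
 [0.6173 0.1609 0.125 ]] [0.5115 0.2289 0.125 ] [0.116  0.2181 0.119  0.2146]
side lid [[0.4033 0.2863 0.125 ]
 [0.6218 0.2668 0.125 ]
 [0.6109 0.1562 0.125 ]
 [0.3985 0.1695 0.125 ]] [0.5086 0.2197 0.125 ] [0.2194 0.1111 0.2128 0.1169]
handle sc [[0.4652 0.2313 0.161 ]
 [0.5551 0.2263 0.161 ]]
handle sd [[0.4645 0.2325 0.158 ]
 [0.5521 0.2216 0.158 ]]
[([584.1, 64.9], np.int32(146)), ([93.9, 54.4], np.int32(47)), ([163.4, 55.1], np.int32(31)), ([570.8, 74.1], np.int32(235)), ([173.5, 183.5], np.int32(48)), ([178.7, 262.9], np.int32(70))] [([393.5, 408.7], np.int32(165))]
ball (array([ 0.5701, -0.3529,  0.0956]), np.float64(0.0015239163328797099))
base sc [[ 0.4844 -0.1821  0.012 ]
 [ 0.6129 -0.1581  0.012 ]
 [ 0.6428 -0.3074  0.012 ]] [0.1308 0.1523]
base sd [[ 0.6046 -0.168   0.012 ]
 [ 0.6348 -0.3169  0.012 ]
 [ 0.4807 -0.1959  0.012 ]] [0.1519 0.1959]
panel top [[ 0.5601 -0.3118  0.1025]
 [ 0.5351 -0.182   0.1025]]
```

Box centre is about (0.510, 0.228) with yaw -0.085, and the handle is 90 mm long, which matches. The ball is at 96 mm height against an expected 92. I'll move above the handle.

Emit:
play_rows --moves '[{"x":6,"y":8,"z":5,"roll":0.2},{"x":39,"y":74,"z":5,"roll":2.82},{"x":39,"y":74,"z":5,"roll":2.82},{"x":39,"y":74,"z":5,"roll":2.82},{"x":39,"y":74,"z":5,"roll":2.82},{"x":39,"y":74,"z":5,"roll":2.82},{"x":39,"y":74,"z":5,"roll":2.82},{"x":39,"y":74,"z":5,"roll":2.82},{"x":39,"y":74,"z":5,"roll":2.82},{"x":39,"y":74,"z":5,"roll":2.82},{"x":39,"y":74,"z":5,"roll":2.82},{"x":39,"y":74,"z":5,"roll":2.82},{"x":39,"y":74,"z":5,"roll":2.82},{"x":39,"y":74,"z":5,"roll":2.82},{"x":39,"y":74,"z":5,"roll":2.82},{"x":39,"y":74,"z":5,"roll":2.82},{"x":39,"y":74,"z":5,"roll":2.82},{"x":39,"y":74,"z":5,"roll":2.82},{"x":39,"y":74,"z":5,"roll":2.82},{"x":39,"y":74,"z":5,"roll":2.82}]'

```text
t: 2.6
eef_pos: [0.5116, 0.2291, 0.2815]
tcp_rot: [0.0, 0.044, 0.999, 0.0]
contact_force: [-0.2, -0.6, 0.7]
opening: 0.0857
grasp_force: 0.0
```

Run:
```python
from h import *
s=sensors.read_state();print(s["t"],s["eef_pos"].round(4),s["tcp_rot"].round(4),s["joints"].round(3))
im=imaging.grab_frame("wrist");cv2.imwrite("pics/w1.png",im[:,:,::-1])
C=cam("wrist",s)
print(proj(C,[[.4652,.2313,.161],[.5551,.2263,.161]]))
```

```text
2.6 [0.5116 0.2291 0.2815] [1.00e-04 4.43e-02 9.99e-01 0.00e+00] [0.301 0.162 0.323 1.732 0.    0.39 ]
[[317.02898673 158.25258344]
 [321.47835816 286.38408238]]
```

View pics/w1.png

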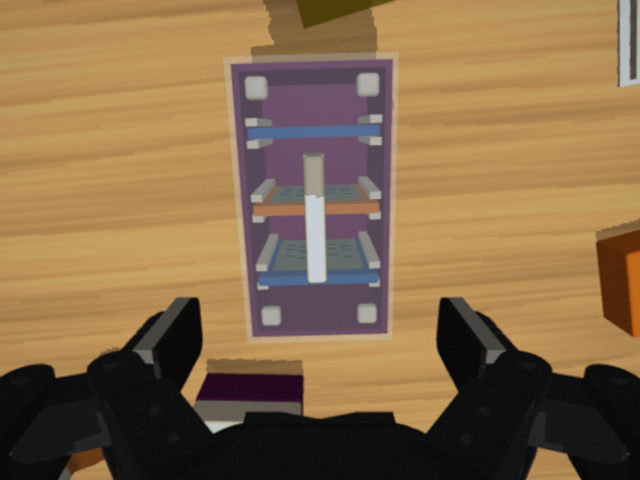

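The wrist view shows the handle bar from (313,155) to (316,281), and the lid outline corners at (228,60), (398,54), (391,338) and (250,339).

Run:
```python
from h import *
np.set_printoptions(precision=4,suppress=True)
s=sensors.read_state();C=cam("wrist",s)
h=onz(C,[(313.5,155),(316.5,282)],.161);print(h,h.mean(0),np.arctan2(*(h[1]-h[0])[1::-1]))
L=onz(C,[(226,60),(398,54),(391,338),(250,340)],.125);print(L,L.mean(0),np.linalg.norm(np.roll(L,-1,0)-L,axis=1))
q=s["tcp_rot"];print("closing yaw",2*np.arctan2(q[2],q[1])-np.pi/2, "yaw",2*np.arctan2(q[2],q[1]))
```

```text
[[0.4629 0.2293 0.161 ]
 [0.5514 0.2231 0.161 ]] [0.5072 0.2262 0.161 ] -0.06900597617381726
[[0.3948 0.1737 0.125 ]
 [0.4017 0.2936 0.125 ]
 [0.6224 0.2796 0.125 ]
 [0.6136 0.1608 0.125 ]] [0.5081 0.2269 0.125 ] [0.12   0.2211 0.1192 0.2192]
closing yaw 1.4823718401332684 yaw 3.053168166928165
```

Emit:
play_rows --hand 0.3 --moves '[{"x":-0.35,"y":-0.25,"z":-5,"roll":0.022},{"x":-0.35,"y":-0.25,"z":-9,"roll":0.022},{"x":-0.35,"y":-0.25,"z":-12,"roll":0.022},{"x":-0.35,"y":-0.25,"z":-13.5,"roll":0.022},{"x":-0.35,"y":-0.25,"z":-14.6,"roll":0.022},{"x":-0.35,"y":-0.25,"z":-14.6,"roll":0.022}]'

```text
t: 3.4
eef_pos: [0.5082, 0.2268, 0.1354]
tcp_rot: [-0.0, 0.033, 0.999, 0.0]
contact_force: [0.2, 0.3, -0.3]
opening: 0.0554
grasp_force: 0.0
```

Emit:
play_rows --hand -1 --moves '[{"z":0},{"z":0},{"z":0},{"z":0},{"z":0},{"z":0},{"z":0},{"z":0}]'

```text
validation failed for argument at $.mo...
```

Emit:
play_rows --hand -1 --moves '[{"x":0,"y":0,"z":0,"roll":0},{"x":0,"y":0,"z":0,"roll":0},{"x":0,"y":0,"z":0,"roll":0},{"x":0,"y":0,"z":0,"roll":0},{"x":0,"y":0,"z":0,"roll":0},{"x":0,"y":0,"z":0,"roll":0}]'

```text
t: 4.15
eef_pos: [0.509, 0.227, 0.1367]
tcp_rot: [0.001, 0.033, 0.999, 0.0]
contact_force: [0.6, -0.3, 5.1]
opening: 0.0132
grasp_force: 60.7
```

Emit:
play_rows --moves '[{"x":0,"y":0,"z":1,"roll":0},{"x":0,"y":0,"z":3,"roll":0},{"x":0,"y":0,"z":6,"roll":0},{"x":-2,"y":-4,"z":7,"roll":0},{"x":-4,"y":-9,"z":7,"roll":0},{"x":-6.5,"y":-14,"z":6,"roll":0},{"x":-8.5,"y":-18.5,"z":2,"roll":0},{"x":-9,"y":-20,"z":-3,"roll":0},{"x":-9,"y":-20,"z":-7,"roll":0},{"x":-9,"y":-20,"z":-9.5,"roll":0},{"x":-9,"y":-20,"z":-10.5,"roll":0},{"x":-9,"y":-20,"z":-10.9,"roll":0},{"x":-9,"y":-20,"z":-11,"roll":0},{"x":-9,"y":-20,"z":-11,"roll":0}]'

```text
t: 5.9
eef_pos: [0.4192, 0.0268, 0.0267]
tcp_rot: [0.001, 0.033, 0.999, -0.0]
contact_force: [-1.7, 0.4, 2.3]
opening: 0.0128
grasp_force: 60.3
```

Emit:
play_rows --hand 0.3 --moves '[{"x":0,"y":0,"z":0,"roll":0},{"x":0,"y":0,"z":0,"roll":0},{"x":0,"y":0,"z":0,"roll":0},{"x":0,"y":0,"z":0,"roll":0}]'

```text
t: 6.4
eef_pos: [0.4182, 0.0268, 0.0254]
tcp_rot: [0.0, 0.033, 0.999, -0.0]
contact_force: [0.5, -1.0, 0.2]
opening: 0.0554
grasp_force: 0.0
```

Emit:
play_rows --hand -0.06 --moves '[{"x":0,"y":0,"z":4,"roll":0},{"x":0,"y":0,"z":10,"roll":-0.1},{"x":9,"y":20,"z":24,"roll":-1.567},{"x":9,"y":20,"z":24,"roll":-1.567},{"x":9,"y":20,"z":24,"roll":-1.567},{"x":9,"y":20,"z":24,"roll":-1.567},{"x":9,"y":20,"z":24,"roll":-1.567},{"x":9,"y":20,"z":24,"roll":-1.567},{"x":9,"y":20,"z":24,"roll":-1.567},{"x":9,"y":20,"z":24,"roll":-1.567},{"x":9,"y":20,"z":24,"roll":-1.567},{"x":9,"y":20,"z":24,"roll":-1.567},{"x":9,"y":20,"z":24,"roll":-1.567}]'

```text
t: 8.02
eef_pos: [0.5081, 0.2267, 0.2653]
tcp_rot: [-0.0, 0.728, 0.685, -0.0]
contact_force: [0.2, 0.0, 0.8]
opening: 0.0401
grasp_force: 0.0
```

```bash
cat > w.py <<'E'
from h import *
import sys
s=sensors.read_state();print(s["t"],s["eef_pos"].round(4),s["joints"].round(3),"close yaw",2*np.arctan2(s["tcp_rot"][2],s["tcp_rot"][1])-np.pi/2)
im=imaging.grab_frame("wrist");cv2.imwrite(f"pics/{sys.argv[1]}.png",im[:,:,::-1])
import pickle;pickle.dump(s,open(f"pics/{sys.argv[1]}.pkl","wb"))
E
python3 w.py w2
```

```text
8.025 [0.5081 0.2267 0.2653] [ 0.299  0.143  0.269  1.697 -0.     1.931] close yaw -0.06064706186363367
```

View pics/w2.png

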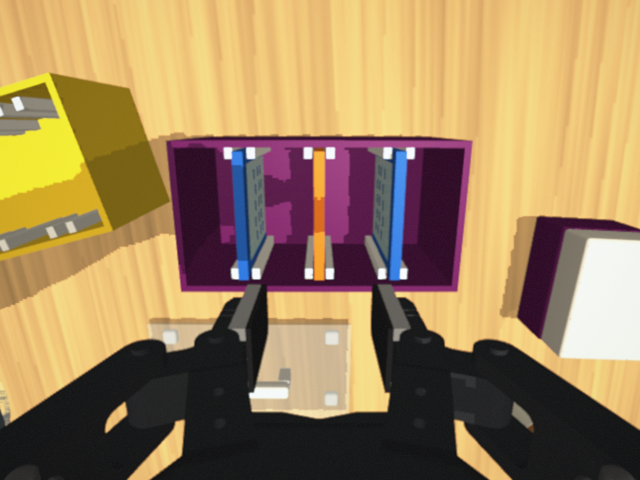

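The wrist view shows the open box with the orange top edge running from (319,150) to (319,280), centred between the blue ones, and the lid lying flat on the bench below.

Run:
```python
from h import *
import pickle
np.set_printoptions(precision=4,suppress=True)
s=pickle.load(open("pics/w2.pkl","rb"));C=cam("wrist",s)
im=cv2.imread("pics/w2.png");hsv=cv2.cvtColor(im,cv2.COLOR_BGR2HSV)
m=(hsv[...,0]>8)&(hsv[...,0]<22)&(hsv[...,1]>150)&(hsv[...,2]>120);m[:145]=0;m[282:]=0;m[:,:300]=0;m[:,340:]=0
r=cv2.minAreaRect(np.argwhere(m)[:,::-1].astype(np.float32));print(r)
b=cv2.boxPoints(r);P=onz(C,b,.115);print(P,P.mean(0))
L=onz(C,[(167,142),(471,141),(457,290),(182,291)],.12);print(L,L.mean(0),np.linalg.norm(np.roll(L,-1,0)-L,axis=1))
```

```text
((318.5, 214.0), (132.0, 11.0), 90.0)
[[0.5076 0.2784 0.115 ]
 [0.5156 0.2779 0.115 ]
 [0.5096 0.1761 0.115 ]
 [0.5009 0.1766 0.115 ]] [0.5084 0.2273 0.115 ]
[[0.4048 0.2894 0.12  ]
 [0.6197 0.2768 0.12  ]
 [0.6133 0.1632 0.12  ]
 [0.3979 0.1757 0.12  ]] [0.5089 0.2263 0.12  ] [0.2153 0.1139 0.2158 0.114 ]
```

Emit:
play_rows --moves '[{"x":0,"y":0,"z":-5,"roll":0},{"x":0,"y":0,"z":-10,"roll":0},{"x":0,"y":0,"z":-13,"roll":0},{"x":0,"y":0,"z":-15,"roll":0},{"x":0,"y":0,"z":-17,"roll":0},{"x":0,"y":0,"z":-17.7,"roll":0},{"x":0,"y":0,"z":-17.7,"roll":0}]'

```text
t: 8.95
eef_pos: [0.5078, 0.2266, 0.088]
tcp_rot: [-0.0, 0.729, 0.685, -0.0]
contact_force: [0.4, -1.6, -0.5]
opening: 0.0398
grasp_force: 0.0
```

Emit:
play_rows --hand -1 --moves '[{"x":0,"y":0,"z":0,"roll":0},{"x":0,"y":0,"z":0,"roll":0},{"x":0,"y":0,"z":0,"roll":0},{"x":0,"y":0,"z":0,"roll":0},{"x":0,"y":0,"z":0,"roll":0}]'

```text
t: 9.57
eef_pos: [0.5089, 0.2271, 0.0897]
tcp_rot: [0.0, 0.729, 0.685, 0.001]
contact_force: [-0.9, -0.4, 4.8]
opening: 0.0067
grasp_force: 61.6
```

Emit:
play_rows --moves '[{"x":0,"y":0,"z":1,"roll":0},{"x":0,"y":0,"z":4,"roll":0},{"x":0,"y":0,"z":8,"roll":0},{"x":0,"y":0,"z":12,"roll":0},{"x":0,"y":0,"z":15,"roll":0},{"x":0,"y":0,"z":16,"roll":0},{"x":0,"y":0,"z":16,"roll":0},{"x":0,"y":0,"z":16,"roll":0}]'

```text
t: 10.58
eef_pos: [0.5073, 0.2265, 0.2461]
tcp_rot: [-0.001, 0.729, 0.685, -0.002]
contact_force: [-0.5, -1.1, -2.0]
opening: 0.007
grasp_force: 60.7
```

Emit:
play_rows --moves '[{"x":0,"y":-1,"z":1,"roll":0},{"x":0.3,"y":-3,"z":2,"roll":0.02},{"x":1,"y":-6,"z":2.5,"roll":0.03},{"x":1.5,"y":-10,"z":2.5,"roll":0.05},{"x":2,"y":-14,"z":2.5,"roll":0.07},{"x":2.6,"y":-18.5,"z":2.5,"roll":0.09},{"x":3.2,"y":-23,"z":2.5,"roll":0.11},{"x":3.8,"y":-27.5,"z":2.5,"roll":0.13},{"x":4.4,"y":-32,"z":2.5,"roll":0.15},{"x":5,"y":-36.5,"z":2.5,"roll":0.17},{"x":5.6,"y":-41,"z":2.5,"roll":0.19},{"x":6.2,"y":-45.5,"z":2.5,"roll":0.21},{"x":6.8,"y":-49.5,"z":2.5,"roll":0.23},{"x":7.2,"y":-52.5,"z":2.5,"roll":0.25},{"x":7.5,"y":-54.5,"z":2.5,"roll":0.25},{"x":7.6,"y":-55.6,"z":2.5,"roll":0.25},{"x":7.6,"y":-55.6,"z":2.5,"roll":0.25},{"x":7.6,"y":-55.6,"z":2.5,"roll":0.25}]'

```text
t: 12.82
eef_pos: [0.584, -0.3284, 0.2736]
tcp_rot: [-0.0, 0.637, 0.771, 0.0]
contact_force: [-0.0, -0.2, -1.1]
opening: 0.0068
grasp_force: 60.5
```

```bash
python3 w.py w3
```

```text
12.825 [ 0.584  -0.3284  0.2736] [-0.612  0.484  0.71   1.797  0.     0.77 ] close yaw 0.1886363210654467
```

View pics/w3.png

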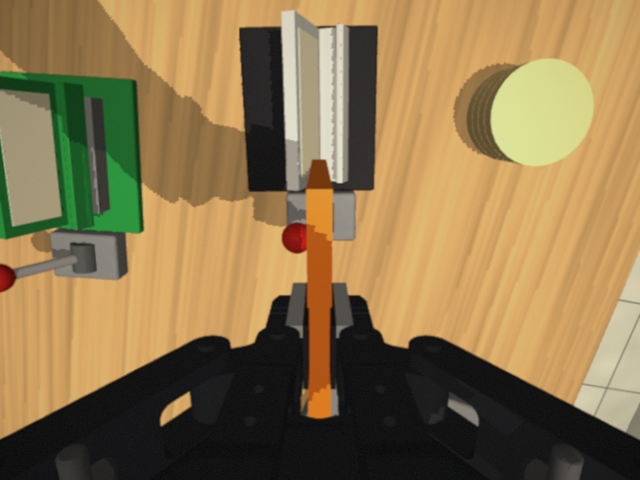

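The wrist view shows the lamp with its panel top at columns 283–298, the ledge at about 320–333 and the lip at 336–348. The ball is at (295,238), and the cassette is vertical and edge-on at column 319. I'll enlarge the lamp for exact edges.

Run:
```python
from h import *
im=cv2.imread("pics/w3.png")
cv2.imwrite("pics/c3.png",cv2.resize(im[0:200,230:390],None,fx=3,fy=3,interpolation=cv2.INTER_CUBIC))
```

```text
(no output)
```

View pics/c3.png

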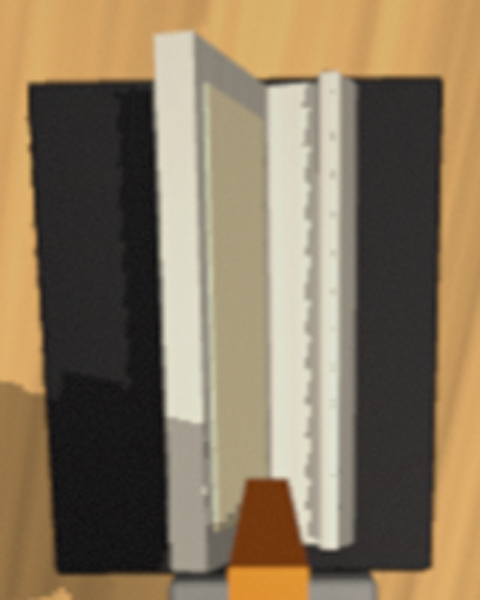

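The crop gives the panel's top front edge from (295,11) to (299,190), the panel/ledge corner from (318.7,29) to (320,160), and the lip top's inner edge from (336.3,25) to (337.3,183).

Run:
```python
from h import *
import pickle
np.set_printoptions(precision=4,suppress=True)
s=pickle.load(open("pics/w3.pkl","rb"));C=cam("wrist",s)
yaw=0.19;ex=np.array([np.cos(yaw),np.sin(yaw)]);ey=np.array([-ex[1],ex[0]])
def line(n,p,z,off):
    P=onz(C,p,z);d=P[0]-P[1];m=P.mean(0)[:2]
    print(n,P[:,:2].ravel(),"len",np.linalg.norm(d),"yaw",np.arctan2(-d[0],d[1]),"origin est along x:",m@ex-off,"mid y:",m@ey)
line("backtop",[(281.7,11.7),(286.7,190)],.0994,-.0273)
line("fronttop",[(295.3,11),(299.3,190)],.1023,-.0177)
line("corner",[(318.7,29.3),(320,160)],.045,0)
line("lip in",[(336.3,25),(337.3,182.7)],.0618,.0172-.0035)
line("lip out",[(343.3,25),(343.7,182.7)],.0636,.0229-.0035)
line("base L",[(240,28.3),(249.3,191)],.012,0)
line("base R",[(377,26),(373.3,189)],.012,0)
P=onz(C,[(295,238)],.092);print("ball",P, P[0,:2]@ex+.0384,P[0,:2]@ey+.105)
b=np.array([.5701,-.3529]);print("ball tri",b@ex+.0384,b@ey+.105)
c=np.array([.584,-.3284]);print("tcp",c@ex,c@ey)
# cassette top edge/bottom edge seen
top=s["eef_pos"][2]+.0254;print("cass top",onz(C,[(306,190),(333,190)],top),"bot",onz(C,[(312,160),(326,160)],top-.11))
```

```text
backtop [ 0.5309 -0.1894  0.5559 -0.3163] len 0.1292880175123883 yaw 0.19488698482427266 origin est along x: 0.5131511187177916 mid y: -0.35090436879464204
fronttop [ 0.5407 -0.1878  0.5659 -0.3139] len 0.12854694266732672 yaw 0.19730183890368147 origin est along x: 0.5136548636782557 mid y: -0.35084574259244633
corner [ 0.557  -0.1844  0.5787 -0.2923] len 0.110081953233355 yaw 0.1984377637613033 origin est along x: 0.5126330148709166 mid y: -0.34131196592301755
lip in [ 0.5711 -0.1821  0.5973 -0.3077] len 0.12832875213392067 yaw 0.20579698727552664 origin est along x: 0.5137625718563136 mid y: -0.35086294304251026
lip out [ 0.5767 -0.1815  0.6028 -0.3064] len 0.1276818066805385 yaw 0.20610741836246357 origin est along x: 0.5136558392786962 mid y: -0.3509476485453609
base L [ 0.4838 -0.1901  0.514  -0.3393] len 0.152209094611491 yaw 0.19968199544524404 origin est along x: 0.43988898932218534 mid y: -0.3541389499026158
base R [ 0.6082 -0.1645  0.6385 -0.3136] len 0.15208224735889136 yaw 0.2000620368762525 origin est along x: 0.5669894661253274 mid y: -0.3524537451583761
ball [[ 0.5692 -0.3566  0.092 ]] 0.5300284948060955 -0.3527192441623377
ball tri 0.5315923104031488 -0.3492177505989877
tcp 0.511469212198203 -0.43278378547878793
cass top [[ 0.5716 -0.2812  0.299 ]
 [ 0.5794 -0.2797  0.299 ]] bot [[ 0.5716 -0.2816  0.189 ]
 [ 0.5794 -0.2801  0.189 ]]
```

The panel, corner and lip lines all agree. The rest origin is at (0.5706, -0.2476) with yaw 0.20, and the panel is 129 mm wide against 130 given. I'll move over the ledge and down to just above it.

Emit:
play_rows --moves '[{"x":0,"y":1,"z":0,"roll":0.011},{"x":-0.2,"y":3,"z":0,"roll":0.011},{"x":-0.5,"y":5.5,"z":0,"roll":0.011},{"x":-0.75,"y":7.5,"z":-1,"roll":0.011},{"x":-0.75,"y":8.2,"z":-3,"roll":0.011},{"x":-0.75,"y":8.2,"z":-6,"roll":0.011},{"x":-0.75,"y":8.2,"z":-9,"roll":0.011},{"x":-0.75,"y":8.2,"z":-11,"roll":0.011},{"x":-0.75,"y":8.2,"z":-12,"roll":0.011},{"x":-0.75,"y":8.2,"z":-12,"roll":0.011},{"x":-0.75,"y":8.2,"z":-12,"roll":0.011}]'

```text
t: 14.25
eef_pos: [0.5773, -0.2473, 0.1548]
tcp_rot: [0.001, 0.633, 0.774, 0.0]
contact_force: [-0.5, -0.7, -1.5]
opening: 0.0069
grasp_force: 60.6
```

```bash
python3 w.py w4
python3 - <<'E'
from h import *
a=cv2.imread("pics/w4.png");b=imaging.grab_frame("side")[:,:,::-1].copy();c=imaging.grab_frame("scene")[:,:,::-1].copy()
cv2.imwrite("pics/side4.png",b);cv2.imwrite("pics/scene4.png",c)
f=lambda i,x,y,w,h:cv2.resize(i[y:y+h,x:x+w],(400,300),interpolation=cv2.INTER_CUBIC)
cv2.imwrite("pics/c4.png",np.vstack([np.hstack([f(a,220,20,240,180),f(b,310,290,133,100)]),np.hstack([f(c,155,205,133,100),f(a,0,0,640,480)])]))
E
```

```text
14.25 [ 0.5773 -0.2473  0.1548] [-0.512  0.312  0.247  1.504  0.     0.86 ] close yaw 0.19933703787389012
```

View pics/c4.png

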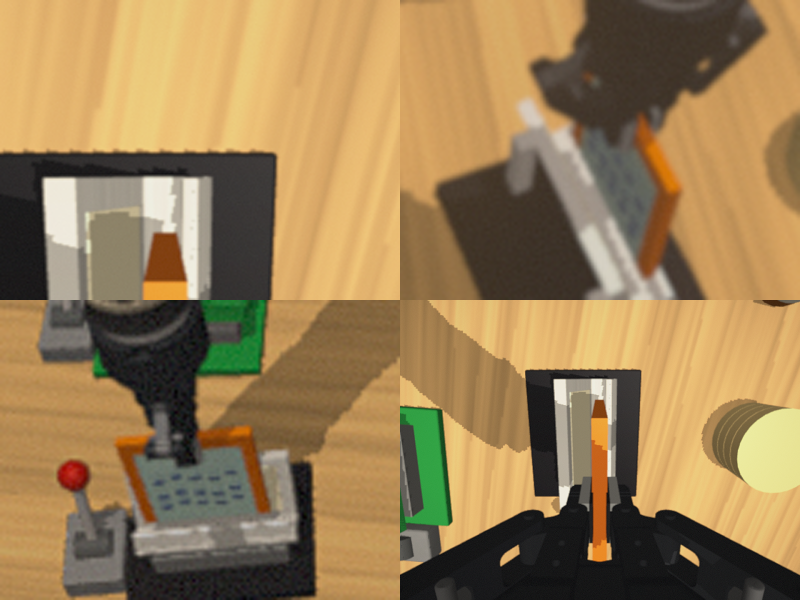

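The crop shows the cassette's lower edge at wrist pixels (317–326,160), sitting between the corner line (column 305) and the lip (column 331). It looks aligned. Checking the numbers.

Run:
```python
from h import *
import pickle
np.set_printoptions(precision=4,suppress=True)
s=pickle.load(open("pics/w4.pkl","rb"));C=cam("wrist",s)
yaw=0.2;ex=np.array([np.cos(yaw),np.sin(yaw)]);ey=np.array([-ex[1],ex[0]]);o=np.array([.5706,-.2476])
def f(n,p,z):
    P=onz(C,p,z)[:,:2]-o;print(n,(P@ex)*1000,(P@ey)*1000)
f("bottom",[(317.2,159.8),(326.2,159.8)],.070)
f("corner",[(305.2,127)],.045); f("lip in/out",[(331,127),(339,127)],.0625)
f("fronttop",[(266.5,126.5)],.1023) if 0 else None
print((s["eef_pos"][:2]-o)@ex,(s["eef_pos"][:2]-o)@ey)
```

```text
bottom [ 6.2901 11.3658] [47.2283 47.2196]
corner [-1.0649] [64.9993]
lip in/out [14.1988 18.7642] [65.064  65.0589]
0.0066027407795443745 -0.0010461627550253784
```

Emit:
play_rows --moves '[{"x":-0.15,"y":0,"z":-0.6,"roll":0},{"x":-0.15,"y":0,"z":-1.2,"roll":0},{"x":-0.15,"y":0,"z":-1.6,"roll":0},{"x":-0.15,"y":0,"z":-1.8,"roll":0},{"x":-0.15,"y":0,"z":-1.9,"roll":0},{"x":-0.15,"y":0,"z":-2.0,"roll":0}]'

```text
t: 15.15
eef_pos: [0.5752, -0.2473, 0.1334]
tcp_rot: [0.0, 0.633, 0.774, 0.0]
contact_force: [0.3, -0.3, -2.6]
opening: 0.0068
grasp_force: 60.6
```

Emit:
play_rows --moves '[{"x":0,"y":0,"z":-0.1,"roll":0},{"x":0,"y":0,"z":-0.15,"roll":0},{"x":0,"y":0,"z":-0.2,"roll":0},{"x":0,"y":0,"z":-0.2,"roll":0}]'

```text
t: 15.65
eef_pos: [0.5754, -0.2474, 0.1326]
tcp_rot: [0.001, 0.633, 0.774, 0.0]
contact_force: [-2.2, 0.2, 5.7]
opening: 0.0068
grasp_force: 61.6
```

Contact came at the expected height (5.7 N, bottom edge at about 48 mm), so it is on the ledge. I'll open a little and let it lean on the robot-side finger, then ease it onto the panel.

Emit:
play_rows --hand -0.6 --moves '[{"x":0,"y":0,"z":0,"roll":0},{"x":0,"y":0,"z":0,"roll":0},{"x":0,"y":0,"z":0,"roll":0}]'

```text
t: 16.02
eef_pos: [0.575, -0.2471, 0.1307]
tcp_rot: [-0.0, 0.633, 0.774, -0.0]
contact_force: [-0.0, 0.4, 0.2]
opening: 0.017
grasp_force: 0.1
```

Emit:
play_rows --hand -0.44 --moves '[{"x":-0.2,"y":-0.04,"z":0,"roll":0},{"x":-0.4,"y":-0.08,"z":0,"roll":0},{"x":-0.6,"y":-0.12,"z":0,"roll":0},{"x":-0.8,"y":-0.16,"z":0,"roll":0},{"x":-1.0,"y":-0.2,"z":0,"roll":0},{"x":-1.2,"y":-0.24,"z":0,"roll":0},{"x":-1.4,"y":-0.28,"z":0,"roll":0},{"x":-1.6,"y":-0.32,"z":0,"roll":0},{"x":-1.8,"y":-0.36,"z":0,"roll":0},{"x":-2.0,"y":-0.4,"z":0,"roll":0},{"x":-2.2,"y":-0.44,"z":0,"roll":0},{"x":-2.4,"y":-0.48,"z":0,"roll":0},{"x":-2.55,"y":-0.51,"z":0,"roll":0},{"x":-2.7,"y":-0.54,"z":0,"roll":0},{"x":-2.7,"y":-0.54,"z":0,"roll":0}]'

```text
t: 17.9
eef_pos: [0.548, -0.2527, 0.1314]
tcp_rot: [0.0, 0.633, 0.774, -0.0]
contact_force: [0.4, 0.7, 0.2]
opening: 0.024
grasp_force: 0.2
```

```bash
python3 w.py w5
python3 - <<'E'
from h import *
a=cv2.imread("pics/w5.png");b=imaging.grab_frame("side")[:,:,::-1].copy();c=imaging.grab_frame("scene")[:,:,::-1].copy()
cv2.imwrite("pics/side5.png",b);cv2.imwrite("pics/scene5.png",c)
f=lambda i,x,y,w,h:cv2.resize(i[y:y+h,x:x+w],(400,300),interpolation=cv2.INTER_CUBIC)
cv2.imwrite("pics/c5.png",np.vstack([np.hstack([f(a,220,20,240,180),f(b,310,290,133,100)]),np.hstack([f(c,155,205,133,100),f(a,0,0,640,480)])]))
E
```

```text
17.9 [ 0.548  -0.2527  0.1314] [-0.543  0.252  0.128  1.447 -0.     0.829] close yaw 0.19887254462796422
```

View pics/c5.png

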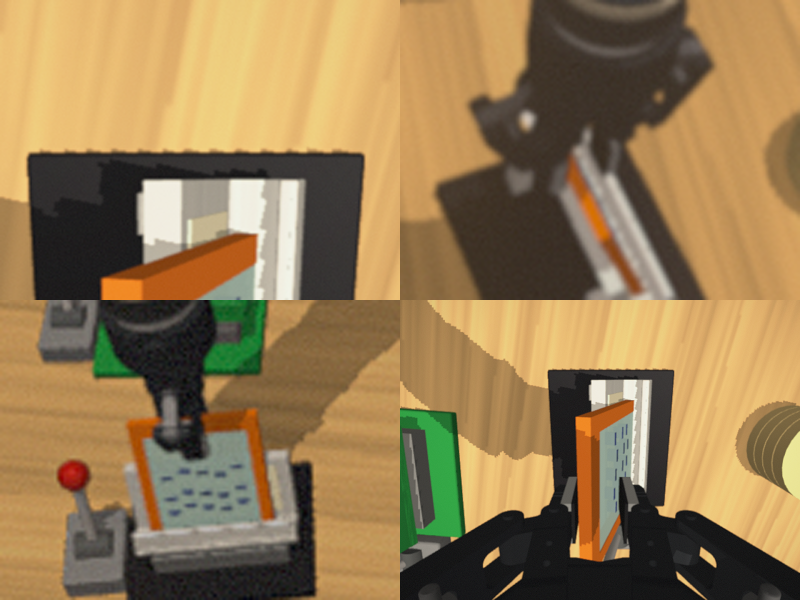

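The cassette now leans onto the panel between the open fingers. I'll clear the robot-side finger a bit more, then lift off and look.

Emit:
play_rows --moves '[{"x":-0.2,"y":-0.04,"z":0,"roll":0},{"x":-0.4,"y":-0.08,"z":0,"roll":0},{"x":-0.4,"y":-0.08,"z":0,"roll":0},{"x":-0.4,"y":-0.08,"z":0.5,"roll":0},{"x":-0.4,"y":-0.08,"z":1.5,"roll":0},{"x":-0.4,"y":-0.08,"z":3,"roll":0},{"x":-0.4,"y":-0.08,"z":6,"roll":0},{"x":-0.4,"y":-0.08,"z":10,"roll":0},{"x":-0.4,"y":-6,"z":14,"roll":0},{"x":-0.4,"y":-8,"z":14,"roll":0},{"x":-0.4,"y":-8,"z":14,"roll":0}]'

```text
t: 19.42
eef_pos: [0.5443, -0.335, 0.273]
tcp_rot: [0.002, 0.634, 0.773, -0.0]
contact_force: [-0.1, 0.2, -0.1]
opening: 0.024
grasp_force: 0.0
```

```bash
python3 w.py w6
python3 - <<'E'
from h import *
a=cv2.imread("pics/w6.png");b=imaging.grab_frame("side")[:,:,::-1].copy();c=imaging.grab_frame("scene")[:,:,::-1].copy()
cv2.imwrite("pics/side6.png",b);cv2.imwrite("pics/scene6.png",c)
f=lambda i,x,y,w,h:cv2.resize(i[y:y+h,x:x+w],(400,300),interpolation=cv2.INTER_CUBIC)
cv2.imwrite("pics/c6.png",np.vstack([np.hstack([f(a,220,0,320,240),f(b,310,290,133,100)]),np.hstack([f(c,155,205,133,100),f(a,0,0,640,480)])]))
E
```

```text
19.425 [ 0.5443 -0.335   0.273 ] [-0.656  0.379  0.568  1.757 -0.     0.718] close yaw 0.1961546761807973
```

View pics/c6.png

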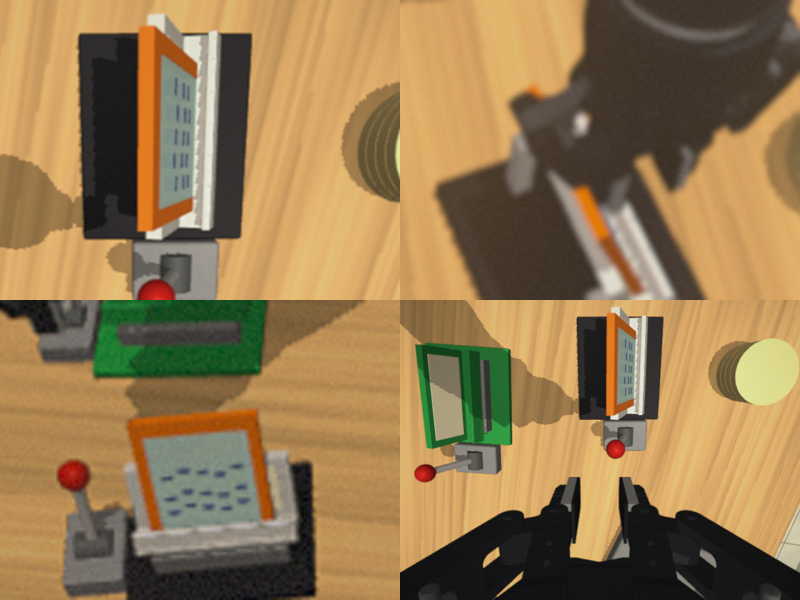

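The cassette stands on the ledge, leaning on the panel and released. Its orange top band is at wrist columns 330–346, rows 22–184. Checking the numbers for the cassette and the ball.

Run:
```python
from h import *
import pickle
np.set_printoptions(precision=4,suppress=True)
s=pickle.load(open("pics/w6.pkl","rb"));C=cam("wrist",s)
yaw=0.2;ex=np.array([np.cos(yaw),np.sin(yaw)]);ey=np.array([-ex[1],ex[0]]);o=np.array([.5706,-.2476])
im=cv2.imread("pics/w6.png");hsv=cv2.cvtColor(im,cv2.COLOR_BGR2HSV)
m=((hsv[...,0]>8)&(hsv[...,0]<16)&(hsv[...,1]>190)&(hsv[...,2]>190)).astype(np.uint8)
m[:,:320]=0;m[:,400:]=0;m[260:]=0
for r in (40,70,100,130,160): print(r,np.flatnonzero(m[r])[[0,-1]])
ys=np.flatnonzero(m.any(1));print("rows",ys[[0,-1]])
def f(n,p,z):
    P=onz(C,p,z)[:,:2]-o;print(n,(P@ex)*1000,(P@ey)*1000,P+o)
xl=[np.flatnonzero(m[r])[0]-.5 for r in (40,160)]
f("inner top",[(xl[0],40),(xl[1],160)],.150)
f("ends",[(331,ys[0]),(331,ys[-1])],.151)
red=((hsv[...,0]<6)|(hsv[...,0]>174))&(hsv[...,1]>170)&(hsv[...,2]>90);red[:,:300]=0
print(np.argwhere(red).mean(0)[::-1],red.sum());f("ball",[np.argwhere(red).mean(0)[::-1]],.092)
print("expected centre proj", proj(C,[[*(o+ex*(.004*.955-.055*.2955)),.045+.055*.955+.004*.2955]]))
print("expected inner top", proj(C,[[*(o-ex*.0325+ey*k),.1501] for k in (.05,-.05)]),proj(C,[[*(o-ex*.0249+ey*k),.1525] for k in (.05,-.05)]))
```

```text
40 [332 343]
70 [331 343]
100 [331 342]
130 [331 342]
160 [331 341]
rows [ 21 184]
inner top [-34.2003 -34.6157] [ 36.9193 -35.692 ] [[ 0.5297 -0.2182]
 [ 0.5438 -0.2895]]
ends [-34.5671 -34.2667] [ 47.2914 -51.4147] [[ 0.5273 -0.2081]
 [ 0.5472 -0.3048]]
[344.7038 238.188 ] 665
ball [-20.5787] [-106.1413] [[ 0.5715 -0.3557]]
expected centre proj [[357.7144 106.5332]]
expected inner top [[334.3887  16.4419]
 [333.6068 181.6809]] [[347.2585  15.3495]
 [345.2125 182.1315]]
```

Cassette top line is within 2 mm of nominal and centred to 2 mm. Now back to the lid.

Emit:
play_rows --hand 0.3 --moves '[{"x":-1,"y":2,"z":0.2,"roll":0.1},{"x":-3,"y":7,"z":0.2,"roll":0.25},{"x":-12.6,"y":36.2,"z":0,"roll":1.308},{"x":-12.6,"y":36.2,"z":0,"roll":1.308},{"x":-12.6,"y":36.2,"z":0,"roll":1.308},{"x":-12.6,"y":36.2,"z":0,"roll":1.308},{"x":-12.6,"y":36.2,"z":0,"roll":1.308},{"x":-12.6,"y":36.2,"z":0,"roll":1.308},{"x":-12.6,"y":36.2,"z":0,"roll":1.308},{"x":-12.6,"y":36.2,"z":0,"roll":1.308},{"x":-12.6,"y":36.2,"z":0,"roll":1.308}]'

```text
t: 20.95
eef_pos: [0.4181, 0.0289, 0.2711]
tcp_rot: [-0.0, 0.033, 0.999, 0.0]
contact_force: [-0.7, 0.1, -0.0]
opening: 0.0555
grasp_force: 0.0
```

```bash
python3 w.py w7
python3 - <<'E'
from h import *
import pickle
np.set_printoptions(precision=4,suppress=True)
s=pickle.load(open("pics/w7.pkl","rb"));C=cam("wrist",s)
im=cv2.imread("pics/w7.png");hsv=cv2.cvtColor(im,cv2.COLOR_BGR2HSV)
m=((hsv[...,1]<40)&(hsv[...,2]>170)).astype(np.uint8)
n,l,st,ce=cv2.connectedComponentsWithStats(m)
for i in range(1,n):
    if st[i,4]>150: r=cv2.minAreaRect(np.argwhere(l==i)[:,::-1].astype(np.float32)); P=onz(C,cv2.boxPoints(r),.051);print(r,P.mean(0)[:2],np.linalg.norm(P[1]-P[0]),np.linalg.norm(P[2]-P[1]))
print(proj(C,[[.373,.0296,.051],[.463,.024,.051]]))
E
```

```text
20.95 [0.4181 0.0289 0.2711] [-0.091 -0.211 -0.063  1.719  0.    -0.025] close yaw 1.5049479127039063
((274.5, 99.5), (15.0, 15.0), 90.0) [ 0.3268 -0.0043] 0.012964042770983489 0.012393695652765085
((359.0, 99.5), (15.0, 14.0), 90.0) [0.3317 0.0689] 0.012098969554733021 0.012397437737805227
((317.0, 199.5), (93.0, 14.0), 90.0) [0.4183 0.0264] 0.012561595352465512 0.0872591811154509
((279.5, 277.0), (12.0, 13.0), 90.0) [ 0.491  -0.0153] 0.012656125752225212 0.012550713857911093
((355.5, 276.5), (13.0, 13.0), 90.0) [0.4955 0.0589] 0.012646638678579522 0.01359100442759654
[[317.085  150.9706]
 [317.6401 247.1273]]
```

Emit:
play_rows --moves '[{"x":0,"y":-0.22,"z":-5,"roll":0},{"x":0,"y":-0.22,"z":-10,"roll":0},{"x":0,"y":-0.22,"z":-15,"roll":0},{"x":0,"y":-0.22,"z":-20,"roll":0},{"x":0,"y":-0.22,"z":-22.5,"roll":0},{"x":0,"y":-0.22,"z":-24,"roll":0},{"x":0,"y":-0.22,"z":-24.5,"roll":0},{"x":0,"y":-0.22,"z":-24.5,"roll":0}]'

```text
t: 22.0
eef_pos: [0.4189, 0.027, 0.0271]
tcp_rot: [0.001, 0.032, 0.999, -0.0]
contact_force: [0.3, -0.2, 0.5]
opening: 0.0561
grasp_force: 0.0
```

Emit:
play_rows --hand -1 --moves '[{"x":0,"y":0,"z":0,"roll":0},{"x":0,"y":0,"z":0,"roll":0},{"x":0,"y":0,"z":0,"roll":0},{"x":0,"y":0,"z":0,"roll":0},{"x":0,"y":0,"z":0,"roll":0},{"x":0,"y":0,"z":0,"roll":0}]'

```text
t: 22.75
eef_pos: [0.4191, 0.027, 0.0274]
tcp_rot: [0.001, 0.032, 0.999, -0.0]
contact_force: [-0.5, 0.3, 5.1]
opening: 0.0129
grasp_force: 59.9
```

Emit:
play_rows --moves '[{"x":0,"y":0,"z":2,"roll":0},{"x":0,"y":0,"z":6,"roll":0},{"x":0,"y":0,"z":11,"roll":0},{"x":0.5,"y":1,"z":16,"roll":0},{"x":2,"y":4,"z":18,"roll":0},{"x":4,"y":8,"z":18,"roll":0},{"x":6,"y":13,"z":18,"roll":0},{"x":8,"y":17,"z":18,"roll":0},{"x":9,"y":19.5,"z":18,"roll":0.01},{"x":9.05,"y":20,"z":17,"roll":0.01},{"x":9.05,"y":20,"z":15,"roll":0.01},{"x":9.05,"y":20,"z":14,"roll":0.01},{"x":9.05,"y":20,"z":14,"roll":0.01},{"x":9.05,"y":20,"z":14,"roll":0.01}]'

```text
t: 24.5
eef_pos: [0.5087, 0.2268, 0.1668]
tcp_rot: [0.0, 0.027, 1.0, 0.0]
contact_force: [-0.1, 0.6, -1.4]
opening: 0.0129
grasp_force: 58.9
```

```bash
python3 w.py w8
python3 - <<'E'
from h import *
import pickle
np.set_printoptions(precision=4,suppress=True)
s=pickle.load(open("pics/w8.pkl","rb"));C=cam("wrist",s)
im=cv2.imread("pics/w8.png");hsv=cv2.cvtColor(im,cv2.COLOR_BGR2HSV)
m=((hsv[...,1]<60)&(hsv[...,2]>150)).astype(np.uint8)
n,l,st,ce=cv2.connectedComponentsWithStats(m)
zb=s["eef_pos"][2]+.019-.029
for i in range(1,n):
    if st[i,4]>100: P=onz(C,[ce[i]],zb);print(ce[i],st[i],P[0,:2])
v=(hsv[...,0]>140)&(hsv[...,0]<160)&(hsv[...,1]>80)&(hsv[...,2]>40)
y=np.argwhere(v);print(y.min(0),y.max(0),v.sum())
E
```

```text
24.5 [0.5087 0.2268 0.1668] [ 0.299  0.125  0.054  1.498 -0.     0.354] close yaw 1.5162875575814443
[211.3268  56.5471] [ 189   35   45   44 1784] [0.4159 0.193 ]
[426.9172  56.3718] [ 406   35   43   44 1740] [0.42   0.2694]
[222.8049 121.9472] [213 116  20  13 246] [0.4384 0.1945]
[416.7695 122.9712] [407 117  20  13 243] [0.4427 0.2659]
[224.918 155.625] [215 149  22  14 256] [0.4506 0.1938]
[413.9036 156.7309] [402 150  22  14 249] [0.4549 0.265 ]
[239.0354 237.0878] [ 220  200   43   73 1356] [0.4827 0.1957]
[319.1161 306.2619] [ 299  200   41  218 8155] [0.5145 0.2259]
[398.7161 238.1128] [ 376  201   42   73 1321] [0.4866 0.2592]
[244.4551 309.6454] [227 272  37  71 925] [0.5143 0.1944]
[392.3603 310.4299] [374 273  37  71 891] [0.5181 0.2565]Traceback (most recent call last):
  File "<stdin>", line 12, in <module>
    return umr_minimum(a, axis, None, out, keepdims, initial, where)
ValueError: zero-size array to reduction operation minimum which has no identity
```

Emit:
play_rows --moves '[{"x":0,"y":0,"z":-0.8,"roll":0},{"x":0,"y":0,"z":-1.5,"roll":0},{"x":0,"y":0,"z":-2,"roll":0},{"x":0,"y":0,"z":-2.4,"roll":0},{"x":0,"y":0,"z":-2.7,"roll":0},{"x":0,"y":0,"z":-2.9,"roll":0},{"x":0,"y":0,"z":-3.0,"roll":0},{"x":0,"y":0,"z":-3.0,"roll":0}]'

```text
t: 25.55
eef_pos: [0.5086, 0.2272, 0.1375]
tcp_rot: [0.0, 0.027, 1.0, 0.0]
contact_force: [-3.4, -1.1, 3.8]
opening: 0.0127
grasp_force: 59.7
```

Handle height is about 0.154 m, so the lid is seated. I'll release, rise and verify.

Emit:
play_rows --hand 0.3 --moves '[{"x":0,"y":0,"z":0,"roll":0},{"x":0,"y":0,"z":0,"roll":0},{"x":0,"y":0,"z":0,"roll":0},{"x":0,"y":0,"z":0,"roll":0},{"x":0,"y":0,"z":3,"roll":0},{"x":0,"y":0,"z":8,"roll":0},{"x":0,"y":0,"z":13.5,"roll":0},{"x":0,"y":0,"z":13.5,"roll":0},{"x":0,"y":0,"z":13.5,"roll":0}]'

```text
t: 26.68
eef_pos: [0.5089, 0.2273, 0.2713]
tcp_rot: [0.0, 0.027, 1.0, 0.0]
contact_force: [0.4, -0.3, -0.7]
opening: 0.0555
grasp_force: 0.0
```

```bash
python3 w.py w9
python3 - <<'E'
from h import *
import pickle
np.set_printoptions(precision=4,suppress=True)
s=pickle.load(open("pics/w9.pkl","rb"));C=cam("wrist",s)
im=cv2.imread("pics/w9.png");hsv=cv2.cvtColor(im,cv2.COLOR_BGR2HSV)
m=((hsv[...,1]<40)&(hsv[...,2]>190)).astype(np.uint8);m[:130]=0;m[300:]=0;m[:,:290]=0;m[:,350:]=0
n,l,st,ce=cv2.connectedComponentsWithStats(m)
for i in range(1,n):
    if st[i,4]>200: r=cv2.minAreaRect(np.argwhere(l==i)[:,::-1].astype(np.float32)); P=onz(C,cv2.boxPoints(r),.161);print(r,P.mean(0)[:2],np.linalg.norm(P[1]-P[0]),np.linalg.norm(P[2]-P[1]))
E
```

```text
26.675 [0.5089 0.2273 0.2713] [0.3   0.148 0.286 1.709 0.    0.354] close yaw 1.5169721552302358
((319.0, 246.0), (88.0, 18.0), 90.0) [0.5202 0.226 ] 0.011618504261312945 0.06135766680503318
```

The lid's handle sits in line with the box (about 1 mm off). Now the lever: I'll go behind the ball on the robot side.

Emit:
play_rows --hand -0.06 --moves '[{"x":0,"y":-3,"z":0,"roll":-0.1},{"x":0.2,"y":-59.6,"z":0,"roll":-1.317},{"x":0.2,"y":-59.6,"z":0,"roll":-1.317},{"x":0.2,"y":-59.6,"z":0,"roll":-1.317},{"x":0.2,"y":-59.6,"z":0,"roll":-1.317},{"x":0.2,"y":-59.6,"z":0,"roll":-1.317},{"x":0.2,"y":-59.6,"z":0,"roll":-1.317},{"x":0.2,"y":-59.6,"z":0,"roll":-1.317},{"x":0.2,"y":-59.6,"z":0,"roll":-1.317},{"x":0.2,"y":-59.6,"z":0,"roll":-1.317},{"x":0.2,"y":-59.6,"z":0,"roll":-1.317},{"x":0.2,"y":-59.6,"z":0,"roll":-1.317},{"x":0.2,"y":-59.6,"z":0,"roll":-1.317},{"x":0.2,"y":-59.6,"z":0,"roll":-1.317}]'

```text
t: 28.48
eef_pos: [0.511, -0.3673, 0.272]
tcp_rot: [0.0, 0.632, 0.775, 0.0]
contact_force: [-0.3, 0.6, -0.1]
opening: 0.0401
grasp_force: 0.0
```

```bash
python3 w.py w10
python3 - <<'E'
from h import *
import pickle
np.set_printoptions(precision=4,suppress=True)
s=pickle.load(open("pics/w10.pkl","rb"));C=cam("wrist",s)
hsv=cv2.cvtColor(cv2.imread("pics/w10.png"),cv2.COLOR_BGR2HSV)
red=((hsv[...,0]<6)|(hsv[...,0]>174))&(hsv[...,1]>170)&(hsv[...,2]>90)
n,l,st,ce=cv2.connectedComponentsWithStats(red.astype(np.uint8))
for i in range(1,n):
    if st[i,4]>60: print(ce[i],st[i,4],onz(C,[ce[i]],.092)[0,:2])
E
```

```text
28.475 [ 0.511  -0.3673  0.272 ] [-0.73   0.352  0.531  1.75   0.     0.639] close yaw 0.20200357582125017
[393.7079 209.5647] 719 [ 0.5724 -0.355 ]
[ 77.1938 249.0925] 681 [ 0.3154 -0.4424]
```

Emit:
play_rows --moves '[{"x":0,"y":0,"z":-5,"roll":0},{"x":0,"y":0,"z":-10,"roll":0},{"x":0,"y":0,"z":-14,"roll":0},{"x":0,"y":0,"z":-17,"roll":0},{"x":0,"y":0,"z":-18.5,"roll":0},{"x":0,"y":0,"z":-19.2,"roll":0},{"x":0,"y":0,"z":-19.2,"roll":0}]'

```text
t: 29.4
eef_pos: [0.5111, -0.369, 0.0802]
tcp_rot: [0.001, 0.633, 0.774, -0.0]
contact_force: [-0.8, 0.6, 1.2]
opening: 0.04
grasp_force: 0.0
```

Emit:
play_rows --moves '[{"x":0.7,"y":0.14,"z":0,"roll":0},{"x":1.4,"y":0.28,"z":0,"roll":0},{"x":2.1,"y":0.42,"z":0,"roll":0},{"x":2.8,"y":0.57,"z":0,"roll":0},{"x":3.5,"y":0.71,"z":0,"roll":0},{"x":4.2,"y":0.85,"z":0,"roll":0},{"x":4.9,"y":1.0,"z":0,"roll":0},{"x":5.6,"y":1.14,"z":0,"roll":0},{"x":6.2,"y":1.26,"z":0,"roll":0},{"x":6.8,"y":1.38,"z":0,"roll":0},{"x":7.4,"y":1.5,"z":0,"roll":0},{"x":7.9,"y":1.6,"z":0,"roll":0},{"x":8.2,"y":1.66,"z":0,"roll":0},{"x":8.2,"y":1.66,"z":0,"roll":0}]'

```text
t: 31.15
eef_pos: [0.5835, -0.3538, 0.0793]
tcp_rot: [-0.007, 0.634, 0.773, -0.007]
contact_force: [-21.0, -0.9, 8.5]
opening: 0.0399
grasp_force: 11.0
```

A 21 N force suggests the end stop, short of command. I'll back off and measure the ball.

Emit:
play_rows --moves '[{"x":-1.5,"y":-0.3,"z":0,"roll":0},{"x":-4,"y":-0.8,"z":0,"roll":0},{"x":-6,"y":-1.2,"z":4,"roll":0},{"x":-6,"y":-1.2,"z":9,"roll":0},{"x":-6,"y":-1.2,"z":15,"roll":0},{"x":-6,"y":-1.2,"z":19,"roll":0},{"x":-6,"y":-1.2,"z":19,"roll":0},{"x":-6,"y":-1.2,"z":19,"roll":0}]'

```text
t: 32.15
eef_pos: [0.5331, -0.3642, 0.2691]
tcp_rot: [0.0, 0.633, 0.774, 0.0]
contact_force: [-0.2, 0.1, -0.8]
opening: 0.0402
grasp_force: 0.0
```

```bash
python3 w.py w11
python3 - <<'E'
from h import *
import pickle
np.set_printoptions(precision=4,suppress=True)
s=pickle.load(open("pics/w11.pkl","rb"));C=cam("wrist",s)
def reds(im):
    hsv=cv2.cvtColor(im,cv2.COLOR_BGR2HSV)
    red=((hsv[...,0]<6)|(hsv[...,0]>174))&(hsv[...,1]>170)&(hsv[...,2]>90)
    n,l,st,ce=cv2.connectedComponentsWithStats(red.astype(np.uint8))
    return [ce[i] for i in range(1,n) if st[i,4]>40]
for c in reds(cv2.imread("pics/w11.png")): print(c,onz(C,[c],.092)[0,:2])
S=cam("scene");D=cam("side");a=imaging.grab_frame("scene")[:,:,::-1].copy();b=imaging.grab_frame("side")[:,:,::-1].copy()
cv2.imwrite("pics/scene11.png",a);cv2.imwrite("pics/side11.png",b)
for c in reds(a): print("sc",c,onz(S,[c],.092)[0,:2])
for c in reds(b): print("sd",c,onz(D,[c],.092)[0,:2])
# cassette top & lid in scene (orange/top outline bounds before vs after)
for n in ("scene6","scene11"):
    hsv=cv2.cvtColor(cv2.imread(f"pics/{n}.png"),cv2.COLOR_BGR2HSV)
    m=(hsv[...,0]>8)&(hsv[...,0]<16)&(hsv[...,1]>185)&(hsv[...,2]>150);m[:220]=0;m[300:]=0;m[:,:180]=0;m[:,260:]=0
    y=np.argwhere(m);print(n,y.min(0),y.max(0),y.mean(0),len(y))
E
```

```text
32.15 [ 0.5331 -0.3642  0.2691] [-0.703  0.4    0.587  1.758  0.     0.667] close yaw 0.20016655889382706
[437.2057 207.0284] [ 0.6284 -0.3423]
[ 49.2264 249.1862] [ 0.3153 -0.4425]
sc [583.4303  65.6485] [-0.3768  0.8257]
sc [163.3919  57.9189] [-0.2684 -0.6497]
sc [570.5858  74.1604] [-0.3178  0.7662]
sc [173.5714 183.6735] [ 0.3151 -0.441 ]
sc [178.1169 285.4805] [ 0.6273 -0.3406]
sd [424.2687 398.2537] [ 0.6262 -0.3427]
scene6 [241 197] [280 244] [252.7171 219.6996] 456
scene11 [241 197] [280 244] [252.8238 219.7247] 454
```

The ball now sits 37.4 mm past the pivot line at z = 0.092, and three views agree. The fully-on position is 38.4 mm, so the lever is at about 0.99 rad. The cassette's image hasn't changed since it was placed, and the arm is clear. Handing in.

```bash
python3 -c "
from station import ctrl
print(ctrl.sign_off())"
```

```text
the job is handed in; nothing more can be done
None
```

I've handed the job in: the orange cassette leans centred on the lamp's ledge, the lid is back on the box, and the lever is over to on (about 0.99 of 1.0 rad). I checked the cassette and lever by camera and the lid by the arm's height and the handle's position; the blue cassettes weren't re-measured, and sign-off gave no verdict.

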